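# Press the bronze sleeve home in the rusted pulley

### The job

The rusted pulley is being re-bushed: its bronze sleeve has been started in the hub and still stands proud. With your fingertips press that sleeve gently down until its flange sits fully home on the hub, then take your hand away. Do not lift anything, keep the pulley where it lies, and leave the steel sleeve in the green pulley and everything else on the bench alone.

Things in the scene. Friction and masses are not known exactly. Their poses are not given: they have to be found in the camera images.
- bronze_sleeve (a joint): the bronze flanged bearing sleeve in the rusted pulley (flange 34 mm across, 5 mm thick; barrel 26 mm, hole 16 mm); slides straight down in the hub, value in m: at 0.000 the flange's underside is 24 mm above the hub face, at 0.024 it lies on it, fully home. A finger-push fit (about 5 N), no spring: stays where left. Starts at 0.000 to 0.007
- bronze_top (a point): centre of the upper face of the bronze sleeve's flange, on the pulley's axis; 45 mm above the bench when the sleeve is fully home, 62 to 69 mm at the start
- rusty_pulley: the rusted, brown V-belt pulley lying flat and loose on the bench, 125 mm across, rim 24 mm high, 1.35 kg; its hub, 50 mm across, stands in the middle with its face 40 mm above the bench. Origin: centre of the underside, z up
- green_pulley: the green-painted V-belt pulley lying flat and loose on the bench, 125 mm across, rim 24 mm high, 1.35 kg; its hub, 50 mm across, stands in the middle with its face 40 mm above the bench. Origin: centre of the underside, z up. To be left alone
- steel_sleeve (a joint): the grey steel flanged sleeve in the green pulley, of the same size as the bronze one; same joint values. Also standing proud, between 0.000 and 0.007; to be left as it is
- steel_top (a point): centre of the upper face of the steel sleeve's flange
- spare_sleeve: spare bronze sleeve of the same size, loose, standing on its flange on the bench, 43 mm tall. Origin: centre of its underside. To be left alone
- scraper: steel scraper with a walnut handle, lying flat and loose, 233 mm long along its x (handle to -x), 36 mm wide, 18 mm high. Origin: on its underside, 110 mm from the handle's end. To be left alone
- cartridge_a: tin grease cartridge with a red band, standing loose, 37 mm across, 142 mm tall. Origin: centre of its underside. To be left alone
- cartridge_b: tin grease cartridge with a yellow band, otherwise as cartridge_a. To be left alone
- wrench: open-ended wrench lying loose, about 190 mm long along its x, 8 mm high. Origin: underside, near its middle. To be left alone
- flap (a joint): the hinged steel flap (176 x 212 x 5 mm, lying in a low frame about 7 mm above the bench) over the parts well; joint value in rad, 0 shut, growing as it opens upward about its far edge. Shut at the start, to be left shut
- flap_lip (a point): middle of the flap's free edge, on its upper face
Mind the look-alikes: they are no part of the job. What is meant by the rusty_pulley is not pink or purple, and is the smaller of those in its own colour.

How it is judged:
By the outcome, as a careful person would: the job done as asked, in the order asked, and still so for the second after the job is handed in, with the robot touching nothing.
It also fails if it takes over 32 s, if anything falls off the work surface, if the arm or the gripper's body presses on something with over 40 N, if the wrist force passes 120 N, or if a joint passes its speed limit or range.

### The arm

A 6-joint arm with a two-finger parallel gripper is mounted at the origin on the work surface. World frame = base frame: x ahead of the robot, y to its left, z up, the work surface at z = 0. Lengths are in m, angles in rad, forces in N, time in s.
With the tool pointing down it reaches from about 0.35 to 0.875 m from the base axis. Payload 4.2 kg.
Tool frame: the origin (TCP) lies midway between the tips of the shut fingers; the grasp point (between the pads) lies 19 mm behind it; z points along the fingers, y is the line along which they close (so a half turn about z gives the same grasp; the last joint's range is limited). The gripper opens to 85 mm and grips with 20 to 120 N. Pads are 22 mm wide; open, the fingers measure 114 mm over their backs; the gripper's body (76 mm by 85 mm) begins 54 mm behind the grasp point. The pads swing forward as they close: fully open they stand 13 mm farther back than shut.
Start: joints at [-1.024, 0.385, 0.008, 0, -1.194, -0.259], TCP at [0.177, -0.599, 0.231] pointing down, gripper open.
Joint ranges: [-3.14, 3.14], [-1.21, 2.06], [-1.07, 1.41], [-3.16, 2.05], [-2.99, -0.16], [-3.1, 3.1]. Speed limits (rad/s): [2.79, 2.79, 3.14, 3.14, 3.14, 3.14].

### API

Orientations are given as a unit quaternion [w, x, y, z].
In Python, from station import arm, snapshot gives the robot as it stands.
- The arm moves only by the shell command python3 -m jog 'ROWS' [OPENING] [FORCE]. ROWS is JSON, a list that holds one entry, the list of rows, each a list of 6 numbers: the shift along the tool's x, y, z in mm, then the turn, a rotation vector about the tool's x, y, z in rad. In form: [[[x, y, z, rx, ry, rz], ...]]. A call has exactly 10 rows; each row is the pose to reach, as a shift and turn from the pose commanded when the call began, along the tool's axes at that moment; what a row does not reach only later rows make up. A row lasts 1/10 s, in which the tool goes at most 50 mm and 8.59 degrees, less where a joint would pass 70% of its speed; a pose out of reach is approached as far as the arm can. A call with a gripper value outside its range is refused whole. OPENING is the opening, from -1 (shut) to 1 (fully open), set as the call begins (- or left out, the last holds). The fingers move at their own pace and stop on an object; FORCE is the grip in N (left out, the last holds). Time passes only in rows, so rows that repeat a pose let the fingers close, or fill a call up. It gives the time, the measured TCP pose, the force, the opening and the grip force at its end, in the units of the state.
- arm.sense(): the state, without advancing time (a new reading comes with each control period).
- snapshot(name): name is "scene" or "side" or "wrist"; returns a dict with "image" (480x640x3 uint8, red, green, blue), "intrinsics" (3x3 intrinsics, pixels), "pose" (4x4, takes a point from camera to world coordinates); the wrist camera has in their place "hand_eye" (4x4, takes a point from camera to tool coordinates, whose origin is the TCP and whose axes are the flange's). Camera axes: x right, y down, z forward; pixel columns grow to the right and rows downward; lengths in m; the calibration is good to about 2 mm. The wrist camera is an equidistant fisheye: a pixel r from the principal point sees the ray r / f radians off the axis. A picture is of the moment at which its call begins: read the wrist's pose just before it. There is no depth.
- arm.finish_job(): hands the job in; it is judged then, once.
The state is a dict: "time": time; "joint_pos": joint angles; "qvel": joint speeds; "effort": joint torques, N m; "tcp_pos": TCP position; "orientation": TCP orientation; "contact_force": force on the tool from outside, world axes, zero at the start; "wrist_torque": the same for the moment, N m; "gripper_width": opening from 0.0 (shut) to 1.0 (fully open); "gripper_force": force on a finger pad.
Only numpy, scipy, OpenCV 4.12 (cv2) and the standard library are available. Lean on these libraries where they do the work, as an engineer would, in place of code of your own. Each camera call takes 0.05 s, during which the arm holds its last target. There are 200 camera calls.

## Working session

There is one attempt and no reset: what is moved stays moved. The work goes in short steps, Python scripts to look and compute and a shell command to move; the robot and the scene stay as the last step left them, time stands still between calls to the robot, and variables do not carry over. Pictures are saved under pics/ and viewed, at most 10 in all, crops included, and the job is handed in when it is done.

```bash
mkdir -p pics; cat > h.py <<'E'
import numpy as np,cv2,json
from station import arm,snapshot
def take(n,tag):
    s=arm.sense(); d=snapshot(n); cv2.imwrite(f'pics/{tag}.png',d['image'][:,:,::-1])
    np.savez(f'pics/{tag}.npz',**{k:np.array(v) for k,v in d.items()},tcp=s['tcp_pos'],q=s['orientation']); return d
def ray(tag,u,v):
    d=np.load(f'pics/{tag}.npz'); K=d['intrinsics']
    a=np.array([(u-K[0,2])/K[0,0],(v-K[1,2])/K[1,1]])
    if 'pose' in d: T=d['pose']; c=np.r_[a,1]
    else:
        from scipy.spatial.transform import Rotation as R
        t=np.hypot(*a); c=np.r_[a/t*np.sin(t),np.cos(t)] if t>0 else np.array([0,0,1.])
        W=np.eye(4); q=d['q']; W[:3,:3]=R.from_quat(np.r_[q[1:],q[0]]).as_matrix(); W[:3,3]=d['tcp']; T=W@d['hand_eye']
    r=T[:3,:3]@c; return T[:3,3],r/np.linalg.norm(r)
def tri(*obs):
    A=np.zeros((3,3));b=np.zeros(3);L=[]
    for o in obs:
        p,r=ray(*o);M=np.eye(3)-np.outer(r,r);A+=M;b+=M@p;L.append((p,r))
    x=np.linalg.solve(A,b); return x,[np.linalg.norm(np.cross(x-p,r)) for p,r in L]
def onz(o,z):
    p,r=ray(*o); return p+r*(z-p[2])/r[2]
E
python3 - <<'E'
from h import *
for n in('scene','side','wrist'): take(n,n+'0')
s=arm.sense();print(s['time'],s['tcp_pos'],s['orientation'],s['gripper_width'])
E
```

```text
0.15 [ 0.17729306 -0.59886682  0.23045977] [-1.85246511e-04 -1.43347309e-01  9.89672076e-01  8.34407721e-04] 0.998800717315649
```

View pics/scene0.png

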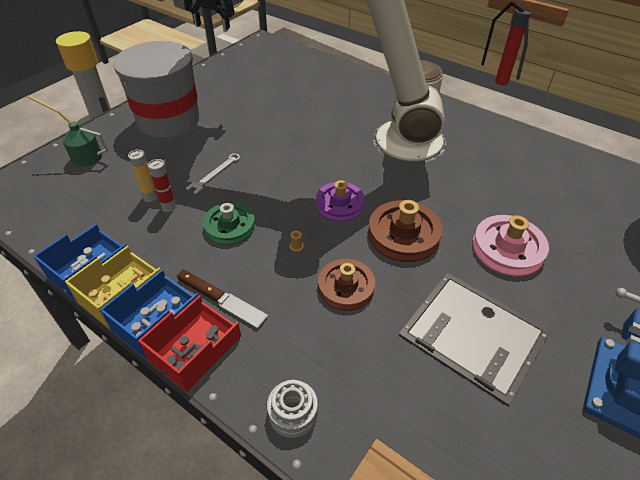

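View pics/side0.png

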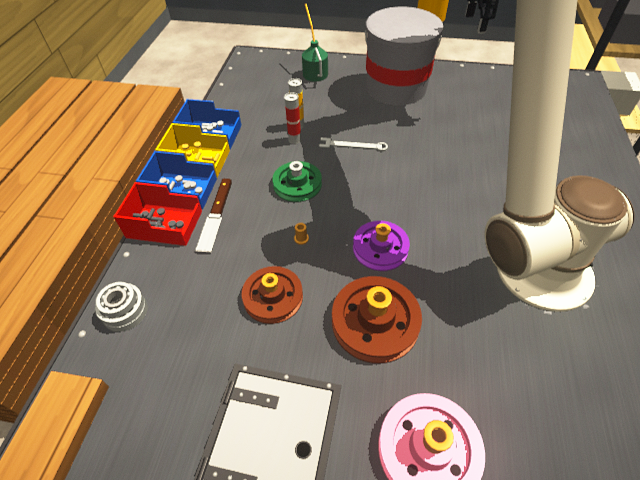

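Pulleys with a bronze sleeve in the scene view: small rusted (347,284), large rusted (405,230), purple (340,200), pink (511,243). In the side view they are at (271,293), (377,317), (382,244) and (431,445). The small rusted one fits, being brown and the smaller of the two brown ones. I'll confirm it in an enlarged crop.

```bash
python3 - <<'E'
from h import *
a=cv2.imread('pics/scene0.png')[250:320,307:387];b=cv2.imread('pics/side0.png')[255:325,231:311]
f=lambda i:cv2.resize(i,(400,350),interpolation=cv2.INTER_CUBIC)
cv2.imwrite('pics/c0.png',np.hstack([f(a),f(b)]))
E
```

```text
(no output)
```

View pics/c0.png

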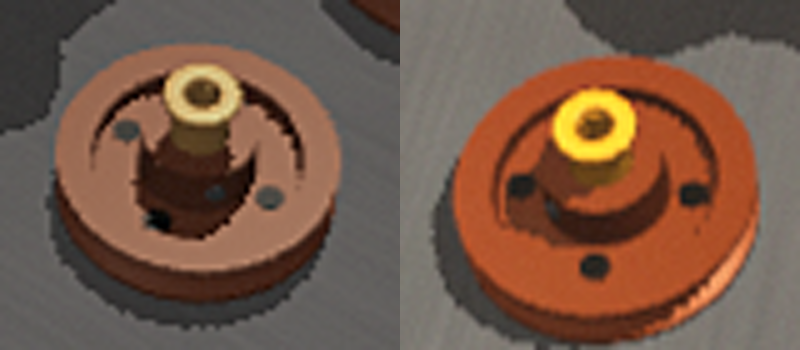

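The crop shows the small rusted pulley. Its flange top is centred at about (347.2,268.2) in the scene view and (269.6,279.8) in the side view.

```bash
python3 - <<'E'
from h import *
x,e=tri(('scene0',347.2,268.2),('side0',269.6,279.8));print(x,e)
# rim diameter at z=.024 : small and large
for n,l,r in(('scene0',(317.6,281),(374.8,282.5)),('scene0',(368,226),(442,230)),('side0',(241.4,293),(302,291))):
    print(np.linalg.norm(onz((n,*l),.024)-onz((n,*r),.024)))
s=arm.sense()
from scipy.spatial.transform import Rotation as R
q=s['orientation'];M=R.from_quat(np.r_[q[1:],q[0]]).as_matrix();print(M.round(3));print('tool shift mm',(M.T@(x-s['tcp_pos'])*1e3).round(1))
E
```

```text
[0.56529033 0.15766409 0.06397552] [np.float64(0.001793530312012441), np.float64(0.0017935303120123227)]
0.12521792786854585
0.17834224910378757
0.1245127988762293
[[-0.959 -0.284 -0.001]
 [-0.284  0.959  0.002]
 [ 0.     0.002 -1.   ]]
tool shift mm [-586.7  615.1  167.5]
```

```bash
python3 -m jog '[[[-15,16,0,0,0,0],[-40,42,0,0,0,0],[-70,73,0,0,0,0],[-103,108,0,0,0,0],[-136,143,0,0,0,0],[-169,177,0,0,0,0],[-202,212,0,0,0,0],[-235,246,0,0,0,0],[-268,281,0,0,0,0],[-300,315,0,0,0,0]]]' -1 20
python3 -m jog '[[[-33,35,0,0,0,0],[-66,69,0,0,0,0],[-99,104,0,0,0,0],[-132,138,5,0,0,0],[-165,173,15,0,0,0],[-198,207,30,0,0,0],[-231,242,45,0,0,0],[-260,272,60,0,0,0],[-280,293,75,0,0,0],[-287,300,80,0,0,0]]]'
python3 -m jog '[[[-287,300,80,0,0,0],[0,0,0,0,0,0],[0,0,0,0,0,0],[0,0,0,0,0,0],[0,0,0,0,0,0],[0,0,0,0,0,0],[0,0,0,0,0,0],[0,0,0,0,0,0],[0,0,0,0,0,0],[0,0,0,0,0,0]]]' 2>&1 | head -0
python3 - <<'E'
from h import *
s=arm.sense();print(s['time'],s['tcp_pos'],s['orientation'],s['contact_force'])
E
```

```text
time: 1.15
tcp_pos: [0.376, -0.2102, 0.2314]
orientation: [0.0, -0.143, 0.99, -0.0]
contact_force: [0.5, -0.5, -0.5]
gripper_width: 0.0
gripper_force: 0.0
time: 2.15
tcp_pos: [0.5657, 0.1592, 0.1487]
orientation: [-0.002, -0.144, 0.99, -0.0]
contact_force: [-0.6, -0.8, -0.5]
gripper_width: 0.0
gripper_force: 0.0
3.15 [0.56567832 0.15711978 0.15138267] [ 3.16951697e-05 -1.43452723e-01  9.89657170e-01  1.82257345e-05] [ 0.51458202 -1.31893213  0.0817697 ]
```

The third call was a slip: one row sent the tool briefly on past the target, at 150 mm height, before it came back. It touched nothing and the pose is right. Next I check from near.

```bash
python3 - <<'E'
from h import *
take('wrist','w1');take('side','s1');take('scene','sc1')
a=cv2.resize(cv2.imread('pics/w1.png'),(400,300));b=cv2.imread('pics/s1.png')[160:340,180:420];c=cv2.imread('pics/sc1.png')[160:340,220:460]
f=lambda i:cv2.resize(i,(400,300),interpolation=cv2.INTER_CUBIC)
w=cv2.imread('pics/w1.png')
cv2.imwrite('pics/c1.png',np.vstack([np.hstack([f(b),f(c)])]))
E
```

```text
(no output)
```

View pics/w1.png

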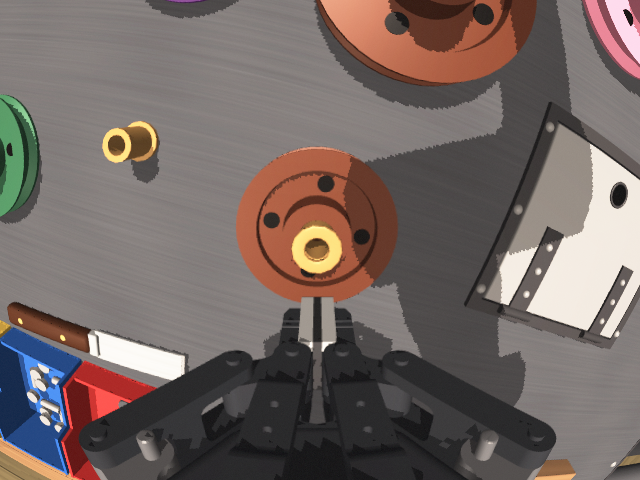

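View pics/c1.png

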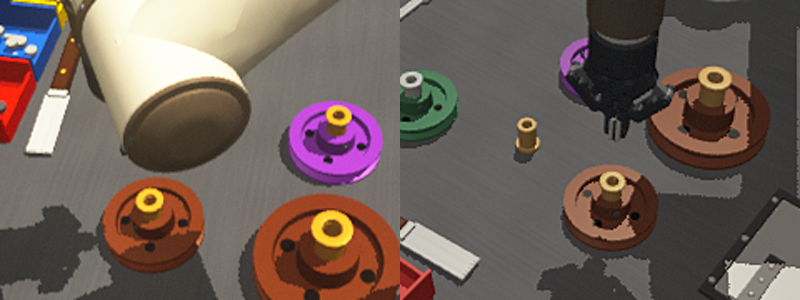

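The wrist view has the flange top centred at (316.5,249), with the shut tips at about (317,300). I'll combine this with the two fixed views.

```bash
python3 - <<'E'
from h import *
x,e=tri(('scene0',347.2,268.2),('side0',269.6,279.8),('w1',316.5,249));print(x,e)
for z in(.060,.064,.068): print(z,onz(('w1',316.5,249),z))
w=onz(('w1',292,249),.064)-onz(('w1',342,249),.064);print('flange dia',np.linalg.norm(w))
s=arm.sense()
from scipy.spatial.transform import Rotation as R
q=s['orientation'];M=R.from_quat(np.r_[q[1:],q[0]]).as_matrix();print('shift mm',(M.T@(x-s['tcp_pos'])*1e3).round(1))
E
```

```text
[0.56556899 0.15757402 0.06415049] [np.float64(0.001693651580673261), np.float64(0.0019314054448096067), np.float64(0.0005257639102137419)]
0.06 [0.56747585 0.15772414 0.06      ]
0.064 [0.56608931 0.15731849 0.064     ]
0.068 [0.56470278 0.15691284 0.068     ]
flange dia 0.03307791122290496
shift mm [-0.   0.6 87.1]
```

Centred within 1 mm. I descend to about 72 mm first, then press slowly.

```bash
python3 -m jog '[[[0,0,10,0,0,0],[0,0,25,0,0,0],[0,0,40,0,0,0],[0,0,55,0,0,0],[0,0,65,0,0,0],[0,0,72,0,0,0],[0,0,76,0,0,0],[0,0,78,0,0,0],[0,0,78,0,0,0],[0,0,78,0,0,0]]]'
python3 -m jog '[[[0,0,1,0,0,0],[0,0,3,0,0,0],[0,0,4,0,0,0],[0,0,6,0,0,0],[0,0,7,0,0,0],[0,0,9,0,0,0],[0,0,10,0,0,0],[0,0,12,0,0,0],[0,0,13,0,0,0],[0,0,14,0,0,0]]]'
```

```text
time: 4.3
tcp_pos: [0.5661, 0.1573, 0.0739]
orientation: [0.001, -0.143, 0.99, 0.0]
contact_force: [-0.1, 0.5, 1.0]
gripper_width: 0.001
gripper_force: 0.0
time: 5.3
tcp_pos: [0.5656, 0.157, 0.0593]
orientation: [-0.0, -0.143, 0.99, -0.0]
contact_force: [-1.4, 0.1, 4.3]
gripper_width: -0.003
gripper_force: 1.8
```

Contact is made, at about 4 N. I carry on in small steps.

```bash
python3 -m jog '[[[0,0,1,0,0,0],[0,0,2,0,0,0],[0,0,3,0,0,0],[0,0,4,0,0,0],[0,0,5,0,0,0],[0,0,6,0,0,0],[0,0,7,0,0,0],[0,0,8,0,0,0],[0,0,9,0,0,0],[0,0,10,0,0,0]]]'
python3 -m jog '[[[0,0,0.5,0,0,0],[0,0,1,0,0,0],[0,0,1.5,0,0,0],[0,0,2,0,0,0],[0,0,2.5,0,0,0],[0,0,3,0,0,0],[0,0,3,0,0,0],[0,0,3,0,0,0],[0,0,3,0,0,0],[0,0,3,0,0,0]]]'
```

```text
time: 6.3
tcp_pos: [0.5657, 0.157, 0.0492]
orientation: [-0.0, -0.143, 0.99, -0.0]
contact_force: [-1.5, 0.4, 3.3]
gripper_width: -0.0
gripper_force: 1.8
time: 7.3
tcp_pos: [0.5657, 0.157, 0.0462]
orientation: [-0.0, -0.143, 0.99, -0.0]
contact_force: [-1.4, 0.2, 1.7]
gripper_width: -0.002
gripper_force: 1.1
```

```bash
python3 -m jog '[[[0,0,0.3,0,0,0],[0,0,0.6,0,0,0],[0,0,0.9,0,0,0],[0,0,1.2,0,0,0],[0,0,1.4,0,0,0],[0,0,1.6,0,0,0],[0,0,1.8,0,0,0],[0,0,2,0,0,0],[0,0,2,0,0,0],[0,0,2,0,0,0]]]'
```

```text
time: 8.3
tcp_pos: [0.5657, 0.157, 0.045]
orientation: [0.0, -0.144, 0.99, -0.0]
contact_force: [-4.4, -0.5, 8.0]
gripper_width: -0.0
gripper_force: 3.5
```

The tool stopped at 45.0 mm and the force is rising, so the flange is meeting the hub. One slightly firmer press will confirm it.

```bash
python3 -m jog '[[[0,0,0.2,0,0,0],[0,0,0.4,0,0,0],[0,0,0.6,0,0,0],[0,0,0.8,0,0,0],[0,0,1,0,0,0],[0,0,1.2,0,0,0],[0,0,1.2,0,0,0],[0,0,1.2,0,0,0],[0,0,1.2,0,0,0],[0,0,1.2,0,0,0]]]'
```

```text
time: 9.3
tcp_pos: [0.5658, 0.157, 0.0448]
orientation: [0.0, -0.144, 0.99, -0.0]
contact_force: [-5.5, -1.4, 12.4]
gripper_width: 0.001
gripper_force: 6.3
```

Stopped hard at 12 N, so it's home. I retreat straight up and away, then check.

```bash
python3 -m jog '[[[0,0,-2,0,0,0],[0,0,-5,0,0,0],[0,0,-12,0,0,0],[0,0,-25,0,0,0],[0,0,-45,0,0,0],[0,0,-70,0,0,0],[0,0,-95,0,0,0],[0,0,-120,0,0,0],[0,0,-140,0,0,0],[0,0,-150,0,0,0]]]'
python3 -m jog '[[[10,-10,0,0,0,0],[30,-30,0,0,0,0],[55,-55,0,0,0,0],[80,-80,0,0,0,0],[105,-105,0,0,0,0],[130,-130,0,0,0,0],[150,-150,0,0,0,0],[160,-160,0,0,0,0],[165,-165,0,0,0,0],[165,-165,0,0,0,0]]]'
python3 - <<'E'
from h import *
take('side','s2');take('scene','sc2')
f=lambda i:cv2.resize(i,(400,350),interpolation=cv2.INTER_CUBIC)
cv2.imwrite('pics/c2.png',np.hstack([f(cv2.imread('pics/sc2.png')[250:320,307:387]),f(cv2.imread('pics/s2.png')[255:325,231:311])]))
E
```

```text
time: 10.3
tcp_pos: [0.5668, 0.1575, 0.1963]
orientation: [0.002, -0.144, 0.99, 0.001]
contact_force: [0.2, -0.4, 0.3]
gripper_width: -0.005
gripper_force: 0.0
time: 11.3
tcp_pos: [0.4539, -0.0485, 0.1928]
orientation: [-0.0, -0.143, 0.99, 0.0]
contact_force: [-0.0, 0.2, 0.1]
gripper_width: -0.002
gripper_force: 0.0
```

View pics/c2.png

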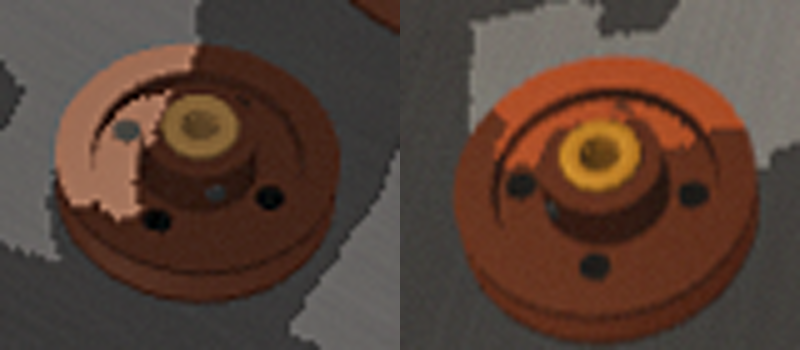

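View pics/sc2.png

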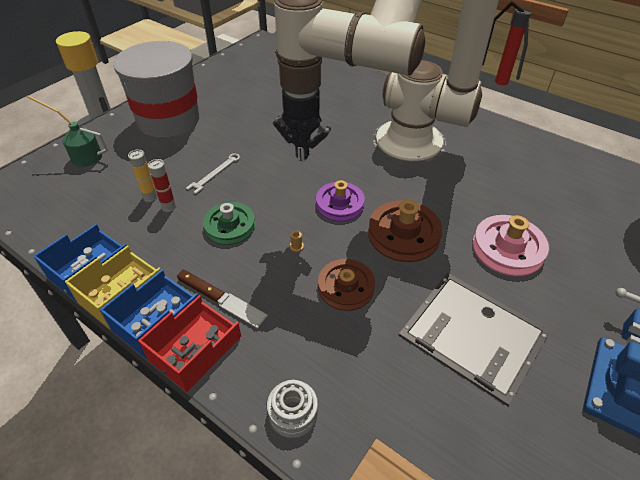

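The flange now sits on the hub face (crops at (201,127) and (599,155)). The pulley's outline and holes are where they were, and everything else is unmoved. Handing in.

```bash
python3 -c "
from h import *
print(arm.sense()['time'],arm.finish_job())"
```

```text
the job is handed in; nothing more can be done
11.4 None
```

The bronze sleeve in the small rusted pulley is pressed fully home (stopped at 45 mm, last force reading 12 N), nothing else moved in the final pictures, and the job was handed in at 11.4 s; one mistyped move on the way swung the hand briefly past the target at 150 mm height, touching nothing.

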